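# Refit the neck wheel of the miniature turntable

### The arm

A 6-joint arm with a two-finger parallel gripper is mounted at the origin on the work surface. World frame = base frame: x ahead of the robot, y to its left, z up, the work surface at z = 0. Lengths are in m, angles in rad, forces in N, time in s.
With the tool pointing down it reaches from about 0.3 to 0.775 m from the base axis. Payload 14.6 kg.
Tool frame: the origin (TCP) lies at the very end of the fingers, on their centre line; the grasp point (between the pads) lies 19 mm behind it; z points along the fingers, y is the line along which they close (so a half turn about z gives the same grasp; the last joint's range is limited). The gripper opens to 94 mm and grips with 3 to 60 N. Pads are 16 mm wide; open, the fingers measure 119 mm over their backs; the gripper's body (75 mm by 177 mm) begins 78 mm behind the grasp point.
Start: joints at [1.221, 0.3, 1.521, -0, 1.321, -0.067], TCP at [0.153, 0.528, 0.205] pointing down, gripper open.
Joint ranges: [-3.03, 3.03], [-0.79, 2.21], [0.23, 2.52], [-1.04, 4.18], [0, 3.07], [-2.55, 2.55]. Speed limits (rad/s): [2.22, 2.22, 2.57, 3.14, 3.14, 3.14].

### API

Orientations are given as [roll, pitch, yaw] about the fixed x, y, z axes, in that order (R = Rz(yaw) Ry(pitch) Rx(roll)).
In Python, from station import ctrl, camera, camera_info, finder gives the robot as it stands.
- The arm moves only by the tool carry_out, never from a script. Its argument "motion" is a list of rows, each a list of 2 entries, a list of its own where there are three numbers: the shift along the tool's x, y, z as a fraction of full scale, then the turn about the tool's z as a fraction of full scale. A call has 1 to 12 rows; each row is the pose to reach, as a shift and turn from the pose commanded when the call began, along the tool's axes at that moment, turning the shorter way round; what a row does not reach only later rows make up. Full scale, the value 1, is 200 mm for a shift and 360 degrees for a turn. A row lasts 1/10 s, in which the tool goes at most 50 mm and 8.59 degrees, less where a joint would pass 70% of its speed; a pose out of reach is approached as far as the arm can. A call with a number of a shift or a turn outside -1 to 1 is refused whole. A call with a gripper value outside its range is refused whole. "hand" is the closure, from -1 (fully open) to 1 (shut), set as the call begins (left out, the last holds). The fingers move at their own pace and stop on an object; "force" is the grip in N (left out, the last holds). Time passes only in rows, so rows that repeat a pose let the fingers close. It gives the time, the measured TCP pose, the force, the opening and the grip force at its end, in the units of the state.
- ctrl.get_obs(): the state, without advancing time (a new reading comes with each control period).
- camera(name): name is "side" or "top"; returns (picture, depth): 384x512x3 uint8, blue, green, red; 384x512 float32, m along the optical axis (not along the pixel's ray), 0 where there is no reading.
- camera_info(name): a dict with "camera_matrix" (3x3 intrinsics, pixels), "origin" and "attitude" of the camera in the world. Camera axes: x right, y down, z forward; pixel columns grow to the right and rows downward; lengths in m; the calibration is good to about 2 mm. A picture is of the moment at which its call begins. camera_info takes no time and is no camera call.
- ctrl.hand_in(): hands the job in; it is judged then, once.
Trained networks look in the newest picture that a camera, given by its name, has taken for a name from the list of things; names that differ only in an ending like _2 or _b are one class to them, and where a whole thing is asked for, a point or a joint stands for the part that bears it (a point fixed in the world has none). Each returns a list of dicts, best first, with "conf" (0 to 1); they miss things now and then, are a little off and sometimes report something else, mostly with a low value. They report only what shows in the picture. A call takes as long as a camera call. They do not tell look-alikes from the thing itself.
- finder.boxes_of(camera, query): "location" ([column, row] in pixels, amid what is visible of it).
- finder.cut_out(camera, query): "mask" (384x512 bool, what is visible of it) and "location" ([column, row] in pixels, amid what is visible of it).
- finder.pinpoint(camera, query): "location" ([column, row] in pixels: a listed point, or the origin of a listed thing).
The state is a dict: "time_s": time; "qpos": joint angles; "joint_vel": joint speeds; "tau": joint torques, N m; "ee_pos": TCP position; "eef_rot": TCP orientation; "force": force on the tool from outside, world axes, zero at the start; "moment": the same for the moment, N m; "grip_width": finger opening in m; "grip_force": force on a finger pad.
Only numpy, scipy, OpenCV 4.12 (cv2) and the standard library are available. Lean on these libraries where they do the work, as an engineer would, in place of code of your own. Each camera call takes 0.05 s, during which the arm holds its last target. There are 200 camera calls.

### The job

The washed neck wheel stands on edge in the drying rack. Lift it out by its rim and lay it down flat on the shelf, collar up, and let go; then take it by its brass collar and slide it onto the splined hub of the turntable, with its wide groove over the wide master spline, until it sits fully home, and let go of it. Leave the glasses, bottles, coasters, corkscrew and scoop where they are.

Things in the scene. Friction and masses are not known exactly. Their poses are not given: they have to be found in the camera images.
- neck_wheel: Neck wheel, loose, 0.11-0.22 kg: six-sided maple wheel 14 mm thick, 86 mm across flats, a round notch cut from each corner; on one face a brass collar. Origin: centre of the bare underside; z along the axis to the collar (other face at z = 14 mm, collar top at 38), x to the one wider notch. It starts on edge in the rack on its -y rim flat, +y up, z (collar) away from the robot along rack +x
- wide_notch (a point): Floor of the wheel's wide notch, 33 mm from the axis along the wheel's +x, at mid thickness (z = 7 mm); axes as the wheel. The wide notch takes 31 mm, the other five 25 mm; a black dot on the collar side marks it. The rim's flats, each about 25 mm long and 43 mm from the axis, face +y, -y and every 60 degrees from there
- collar_top (a point): Centre of the collar's top, 38 mm above the wheel's origin; axes as the wheel. Collar: eight flats, 46 mm across, 24 mm high, two facing +-x, others every 45 degrees. Bore right through collar and wheel (38 mm): lands 12.3 mm or more from the axis, and four grooves 18.5 mm deep from the axis: one 16 mm wide towards +x, three 8 mm wide towards +y, -x, -y
- hub_seat (a point): Centre of the flat shoulder (48 mm across) of the turntable's brass hub, 96 mm above the shelf, where the wheel's underside comes to rest. Turns with the deck: z up, x towards the wide master spline and the deck's wider slot. Above it a core 21.6 mm thick with four splines 28 mm high reaching 17 mm from the axis: master 13 mm wide at +x, three 5 mm wide at +y, -x, -y
- hub_tip (a point): Tip of the hub, 40 mm above hub_seat, axes alike: a plain round nose 12 mm high above the splines, tapering from 21.6 to 12 mm. Black marks on the master spline's top and on the deck's rim show its +x. A wheel turned wrong rests on the spline tops, over 20 mm too high; within about 0.1 rad of right (wheel x along hub x) it slides down
- deck (a joint): Angle of the turntable's deck and hub (rad, anticlockwise from above); it turns against a stiff brake of 0.15 N m and stays put. Deck 156 mm across, top 26 mm above the shelf, base fixed to the shelf; six upright partitions reach 64 mm above the shelf, 26 to 75 mm from the axis
- rack: Brown wooden drying rack, fixed. Board 150 (x) by 110 mm (y), top 12 mm above the shelf; dowels 8 mm thick in two rows at y = -32 and 32 mm, at x = -52, -26, 0, 26, 52 mm, their tops 62 mm above the shelf. The wheel stands between the dowels at x = -26 and 0, its top rim flat 98 mm above the shelf. Origin under the board's centre
- shot_glass0: stemless crystal shot glass, 46 mm across, 62 mm high, standing free; origin under its centre. A bystander
- shot_glass1: stemless crystal shot glass, 46 mm across, 62 mm high, standing free; origin under its centre. A bystander
- shot_glass2: stemless crystal shot glass, 46 mm across, 62 mm high, standing free; origin under its centre. A bystander
- corkscrew: brass corkscrew with a lever arm, lying down, about 165 by 95 mm, 25 mm high; origin on the shelf under its barrel. A bystander
- ice_scoop: pewter ice scoop, 220 mm long, 40 mm high, lying along its x with the scoop at +x; origin on the shelf where the handle meets the scoop. A bystander
- coaster_stack: stack of five white porcelain coasters, 94 mm across, 30 mm high; origin under its centre. A bystander
- miniature0: 50 ml miniature bottle, 36 mm across, 112 mm high, standing free; origin under its centre. A bystander
- miniature1: 50 ml miniature bottle, 36 mm across, 112 mm high, standing free; origin under its centre. A bystander
Not all that is in view belongs to the job. What is meant by the neck_wheel is not green or purple, and is the larger of those in its own colour.

How it is judged:
On the way:
1. the neck wheel lies flat on the shelf, collar up, and has been let go (height (world z) of neck_wheel below 0.006 m and angle between neck_wheel's own z axis and vertical below 0.1 rad and height (world z) of collar_top above 0.03 m and contact force between the fingers and neck_wheel below 0.1 N and linear speed of neck_wheel below 0.02 m/s), for 0.2 s.
At the end, for the whole second after the job is handed in: The neck wheel rests on the hub's shoulder, collar up and still: underside within 4 mm of it, within 5 mm of the axis, wide notch on the master spline's side (within 0.25 rad), level within 0.06 rad, deck at rest; nothing else moved over 40 mm (z of neck_wheel in the frame of hub_seat between -0.003 and 0.004 m and horizontal distance between neck_wheel and hub_seat below 0.005 m and angle between the x axis of neck_wheel and the x axis of hub_seat, either way round below 0.25 rad and x of wide_notch in the frame of hub_seat above 0.025 m and angle between neck_wheel's own z axis and vertical below 0.06 rad and z of collar_top in the frame of hub_seat above 0.03 m and linear speed of neck_wheel below 0.01 m/s and velocity of joint deck between -0.05 and 0.05 rad/s); the robot touches nothing.
It fails at once if a shot glass is moved by more than 40 mm (distance of any of shot_glass0, shot_glass1, shot_glass2 from where it was at the start of the episode above 0.04 m).
It fails at once if a miniature bottle is moved by more than 40 mm (distance of any of miniature0, miniature1 from where it was at the start of the episode above 0.04 m).
It fails at once if the corkscrew, the scoop or the coaster stack is moved by more than 40 mm (distance of any of corkscrew, ice_scoop, coaster_stack from where it was at the start of the episode above 0.04 m).
It also fails if it takes over 58 s, if anything falls off the work surface, if the arm or the gripper's body presses on something with over 40 N, if the wrist force passes 120 N, or if a joint passes its speed limit or range.

## Working session

There is one attempt and no reset: what is moved stays moved. The work goes in short steps, Python scripts to look and compute and a tool call to move; the robot and the scene stay as the last step left them, time stands still between calls to the robot, and variables do not carry over. Pictures are saved under pics/ and viewed, at most 10 in all, crops included, and the job is handed in when it is done.

Besides the shell and the picture viewer there is one more tool, called as a command line: name --argument value ..., lists and objects as JSON in quotes. carry_out: Moves the arm, as the interface text tells. Its arguments: {"type":"object","properties":{"motion":{"type":"array","items":{"type":"array"}},"hand":{"type":"number"},"force":{"type":"number"}},"required":["motion"]}

```bash
ls; mkdir -p pics; cat > h.py <<'E'
import numpy as np, cv2
from station import ctrl, camera, camera_info, finder
from scipy.spatial.transform import Rotation as R
def cam(n):
    i=camera_info(n); return np.array(i["camera_matrix"]),np.array(i["origin"]),i["attitude"]
def rot(a):
    a=np.array(a,float)
    return a if a.shape==(3,3) else R.from_euler('xyz',a).as_matrix()
def cloud(n,d):
    K,o,a=cam(n); v,u=np.mgrid[:384,:512]
    p=np.stack([(u-K[0,2])/K[0,0]*d,(v-K[1,2])/K[1,1]*d,d],-1)
    return p@rot(a).T+o
def onplane(n,uv,z):
    K,o,a=cam(n); r=rot(a)@np.linalg.inv(K)@[uv[0],uv[1],1]
    return o+r*(z-o[2])/r[2]
def proj(n,P):
    K,o,a=cam(n); q=(np.atleast_2d(P)-o)@rot(a)@K.T; return q[:,:2]/q[:,2:]
E
python3 - <<'E'
from h import *
for n in("top","side"):
    im,d=camera(n); cv2.imwrite(f"pics/{n}0.png",im); np.save(n+"d.npy",d); i=camera_info(n); print(i)
    for q in("neck_wheel","wide_notch","collar_top","hub_seat","hub_tip","rack","deck"):
        print(n,q,[(np.round(x["location"]),round(x["conf"],2)) for x in finder.pinpoint(n,q)] if q!="deck" else "")
o=ctrl.get_obs();print(o)
E
```

```text
pics
{'camera_matrix': array([[430.290666  ,   0.        , 258.30504597],
       [  0.        , 430.290666  , 197.54288905],
       [  0.        ,   0.        ,   1.        ]]), 'origin': array([0.28122825, 0.01044508, 1.29459566]), 'attitude': array([-2.92646059,  0.00380244, -1.49932576])}
top neck_wheel [(array([329., 249.]), 0.82), (array([385., 199.]), 0.72), (array([343., 194.]), 0.7), (array([295., 220.]), 0.54)]
top wide_notch [(array([333., 196.]), 0.93), (array([335., 258.]), 0.89), (array([288., 221.]), 0.87), (array([383., 190.]), 0.66), (array([134., 216.]), 0.41)]
top collar_top [(array([384., 200.]), 0.84), (array([329., 249.]), 0.75), (array([347., 186.]), 0.58), (array([293., 225.]), 0.55), (array([257., 153.]), 0.47)]
top hub_seat [(array([223., 182.]), 0.87)]
top hub_tip [(array([223., 174.]), 0.95)]
top rack [(array([339., 198.]), 0.65)]
top deck 
{'camera_matrix': array([[381.86711531,   0.        , 263.61508131],
       [  0.        , 381.86711531, 191.11656041],
       [  0.        ,   0.        ,   1.        ]]), 'origin': array([ 0.33659171, -0.7607148 ,  0.7
[... 605 characters left out ...]
303., 288.]), 0.63)]
side deck 
{'time_s': 0.7, 'qpos': array([ 1.22138718e+00,  2.99930585e-01,  1.52100976e+00, -3.22249473e-05,
        1.32068326e+00, -6.65669697e-02]), 'joint_vel': array([-0.00047605,  0.00061073, -0.00071261, -0.00100957,  0.00047795,
       -0.0014891 ]), 'tau': array([ 4.35915472e-04, -5.31589329e+01, -3.52868414e+01,  7.08908541e-02,
        2.13362585e-02, -7.54005328e-05]), 'ee_pos': array([0.15348724, 0.52813844, 0.20542466]), 'eef_rot': array([-3.14155970e+00,  2.90942865e-05,  2.85875846e+00]), 'force': array([ 0.37463545, -0.38389701,  0.54120291]), 'moment': array([-0.02669499,  0.00090663, -0.03292496]), 'grip_force': 0.0, 'grip_width': 0.09413028743982417}
```

```bash
python3 -c "
import cv2
for n in('top','side'):
    im=cv2.imread(f'pics/{n}0.png'); im=im[100:340,80:440] ; cv2.imwrite(f'pics/{n}0c.png',cv2.resize(im,(792,528),interpolation=cv2.INTER_CUBIC))"
```

```text
(no output)
```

View pics/top0c.png

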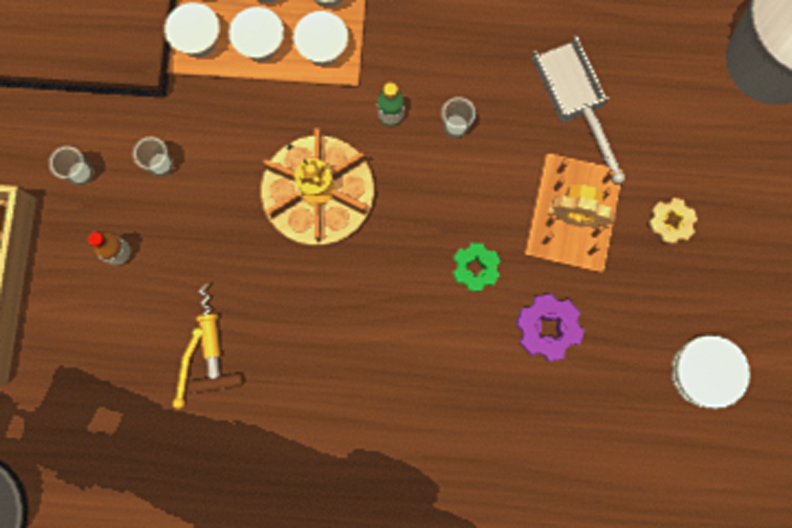

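View pics/side0c.png

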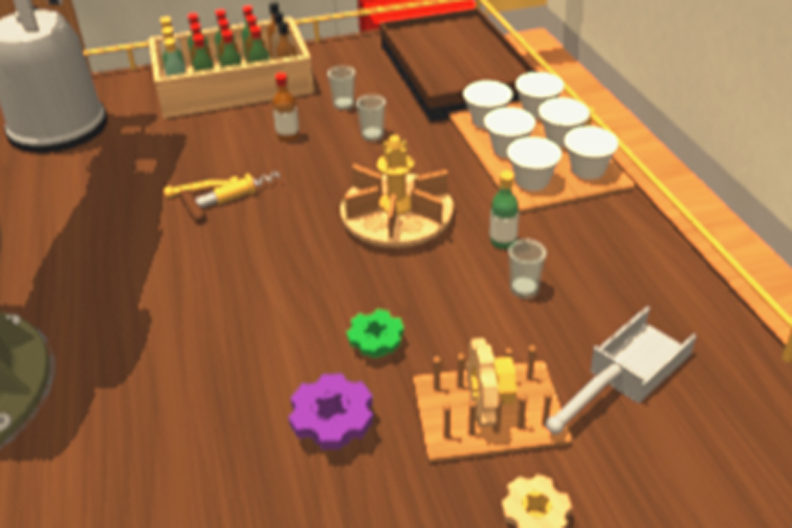

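The top view shows the real wheel upright in the rack at about px (346,194). The hub is at about (223,175), the bare small decoy at (386,200), and green and purple decoys at (297,221) and (330,249). The deck's black mark is near (212,167). The side view agrees with this.

```bash
cat > m.py <<'E'
from h import *
T={}
for n in("top","side"):
    im=cv2.imread(f"pics/{n}0.png"); d=np.load(n+"d.npy"); P=cloud(n,d)
    for q in("rack","deck","neck_wheel"):
        for r in finder.cut_out(n,q):
            m=r["mask"]&(d>0); p=P[m]
            print(n,q,round(r["conf"],2),np.round(r["location"]),"med",np.round(np.median(p,0),3),"zmax",round(np.percentile(p[:,2],98),3))
    # rack
    X=P.reshape(-1,3)
    near=(np.abs(P[...,0]-.30)<.5)&(d>0)
    r=finder.cut_out(n,"rack")[0]["mask"]&(d>0)
    b=P[r]; b=b[np.abs(b[:,2]-.012)<.005]
    if len(b)>20: print(n,"rackrect",cv2.minAreaRect(b[:,:2].astype(np.float32)),np.median(b[:,2]))
    c=b[:,:2].mean(0)
    w=(np.hypot(P[...,0]-c[0],P[...,1]-c[1])<.07)&(P[...,2]>.068)&(d>0)
    q=P[w]; print(n,"wheel",len(q),np.round(q.mean(0),4),"zmax",q[:,2].max())
    t=q[q[:,2]>.09]; print(" top rim",len(t),np.round(t.mean(0),4), np.round(np.percentile(t,[5,95],0),4).tolist()) if len(t) else 0
    if len(t)>5: print("  rect",cv2.minAreaRect(t[:,:2].astype(np.float32)))
    # shelf check
    print("shelf z",np.median(P[...,2][P[...,2]<.02]))
hs={n:(finder.pinpoint(n,"hub_seat")[0]["location"],finder.pinpoint(n,"hub_tip")[0]["location"]) for n in("top","side")}
for n in hs: print(n,"hub",np.round(onplane(n,hs[n][0],.096),4),np.round(onplane(n,hs[n][1],.136),4))
E
python3 m.py
```

```text
top rack 0.87 [339. 204.] med [ 0.561 -0.208  0.012] zmax 0.061
top deck 0.81 [223. 187.] med [0.579 0.137 0.029] zmax 0.128
top neck_wheel 0.89 [294. 220.] med [ 0.494 -0.084  0.028] zmax 0.034
top neck_wheel 0.87 [388. 200.] med [ 0.578 -0.349  0.027] zmax 0.032
top neck_wheel 0.86 [333. 247.] med [ 0.42  -0.183  0.038] zmax 0.043
top neck_wheel 0.68 [346. 193.] med [ 0.572 -0.216  0.077] zmax 0.101
top rackrect ((0.5830186605453491, -0.2164059281349182), (0.1090812236070633, 0.14929021894931793), 80.78662872314453) 0.011834697978588715
top wheel 270 [ 0.5794 -0.2172  0.0826] zmax 0.10529910012155286
 top rim 60 [ 0.5737 -0.2174  0.0965] [[0.5664, -0.2336, 0.0904], [0.5807, -0.2036, 0.1021]]
  rect ((0.57448410987854, -0.21729624271392822), (0.060222599655389786, 0.015003316104412079), 79.62071990966797)
shelf z -0.001206684252194945
side rack 0.8 [296. 285.] med [ 0.564 -0.242  0.011] zmax 0.058
side deck 0.88 [259. 193.] med [0.58  0.124 0.035] zmax 0.124
side neck_wheel 0.88 [300. 274.] med [ 0.57  -0.236  0.072] zmax 0.097
side neck_wheel 0.81 [228. 288.] med [ 0.418 -0.191  0.036] zmax 0.038
side neck_wheel 0.76 [252. 249.] med [ 0.495 -0.09   0.026] zmax 0.029
side neck_wheel 0.67 [262. 195.] med [0.58  0.124 0.037] zmax 0.124
side neck_wheel 0.66 [324. 330.] med [ 0.577 -0.356  0.026] zmax 0.028
side neck_wheel 0.38 [210. 151.] med [0.479 0.393 0.053] zmax 0.108
side rackrect ((0.5825771689414978, -0.22127000987529755), (0.1118449941277504, 0.1504872590303421), 79.99981689453125) 0.010480575665989644
side wheel 348 [ 0.5765 -0.2311  0.0816] zmax 0.09887462050178053
 top rim 74 [ 0.5729 -0.2242  0.0955] [[0.5655, -0.234, 0.0906], [0.5799, -0.2112, 0.098]]
  rect ((0.5733850002288818, -0.2217651903629303), (0.025969553738832474, 0.014670360833406448), 79.45926666259766)
shelf z -0.0026256629314001523
top hub [0.5818 0.1377 0.096 ] [0.5942 0.1349 0.136 ]
side hub [0.5966 0.1346 0.096 ] [0.5872 0.1294 0.136 ]
```

carry_out --motion '[[[-1,-1,0],0],[[-1,-1,0],0],[[-1,-1,0],0],[[-1,-1,0],0],[[-1,-1,0],0],[[-1,-1,0],0],[[-1,-1,0],0]]' --hand -1

```text
time_s: 2.0
ee_pos: [0.291, 0.2779, 0.2057]
eef_rot: [3.141, 0.001, 2.855]
force: [-0.8, 1.0, 0.1]
grip_width: 0.0937
grip_force: 0.0
```

carry_out --motion '[[[-1,-1,0],0],[[-1,-1,0],0],[[-1,-1,0],0],[[-1,-1,0],0],[[-1,-1,0],0],[[-1,-1,0],0],[[-1,-1,0],0]]'

```text
time_s: 2.7
ee_pos: [0.4272, 0.0303, 0.2053]
eef_rot: [-3.141, -0.0, 2.855]
force: [-0.2, 0.4, 0.1]
grip_width: 0.094
grip_force: 0.0
```

carry_out --motion '[[[-1,-1,0],0.2317],[[-1,-1,0],0.2317],[[-1,-1,0],0.2317],[[-1,-1,0],0.2317],[[-1,-1,0],0.2317],[[-1,-1,0],0.2317],[[-1,-1,0],0.2317],[[-1,-1,0],0.2317],[[-1,-1,0],0.2317],[[-1,-1,0],0.2317],[[-1,-1,0],0.2317]]'

```text
time_s: 3.8
ee_pos: [0.5627, -0.2139, 0.2053]
eef_rot: [-3.141, -0.0, 1.402]
force: [-0.0, 1.0, 0.3]
grip_width: 0.0941
grip_force: 0.0
```

```bash
cat > to.py <<'E'
import sys,numpy as np
from station import ctrl
x,y,z,yaw=map(float,sys.argv[1:5])
o=ctrl.get_obs(); p=np.array(o["ee_pos"]); w=o["eef_rot"][2]
d=np.array([x,y,z])-p
tx=np.array([np.cos(w),np.sin(w),0]);ty=np.array([np.sin(w),-np.cos(w),0])
dy=(np.radians(yaw)-w+np.pi)%(2*np.pi)-np.pi
print("t",round(o["time_s"],2),"p",np.round(p,4),"yaw",round(np.degrees(w),2),"q1,q6",np.round(np.array(o["qpos"])[[0,5]],2),"F",np.round(o["force"],1),"w",round(o["grip_width"],4),"gf",round(o["grip_force"],1))
print("shift",np.round(np.array([d@tx,d@ty,-d[2]])/.2,4),"turn",round(-dy/2/np.pi,4),"rows>=",np.ceil(max(np.linalg.norm(d)/.05,abs(np.degrees(dy))/8.59)))
E
python3 to.py .5735 -.219 .083 80.4
```

```text
t 3.8 p [ 0.5627 -0.2139  0.2053] yaw 80.35 q1,q6 [-0.42 -0.26] F [-0.   1.   0.3] w 0.0941 gf 0.0
shift [-0.0159  0.0573  0.6117] turn -0.0001 rows>= 3.0
```

carry_out --motion '[[[-0.016,0.057,0.3],0],[[-0.016,0.057,0.3],0],[[-0.016,0.057,0.5],0],[[-0.016,0.057,0.612],0],[[-0.016,0.057,0.612],0],[[-0.016,0.057,0.612],0],[[-0.016,0.057,0.612],0]]'

```text
time_s: 4.5
ee_pos: [0.5738, -0.2206, 0.0851]
eef_rot: [3.139, 0.001, 1.404]
force: [-0.3, -0.5, 0.6]
grip_width: 0.094
grip_force: 0.0
```

carry_out --motion '[[[0,0,0],0],[[0,0,0],0],[[0,0,0],0],[[0,0,0],0],[[0,0,0],0],[[0,0,0],0],[[0,0,0],0],[[0,0,0],0],[[0,0,0],0],[[0,0,0],0]]' --hand 1 --force 20

```text
time_s: 5.5
ee_pos: [0.5729, -0.2205, 0.083]
eef_rot: [-3.142, 0.0, 1.403]
force: [-0.6, 0.1, 0.1]
grip_width: 0.0171
grip_force: 0.0
```

carry_out --motion '[[[0,0,-0.1],0],[[0,0,-0.2],0],[[0,0,-0.4],0],[[0,0,-0.6],0],[[0,0,-0.6],0],[[0,0,-0.6],0],[[0,0,-0.6],0]]'

```text
time_s: 6.2
ee_pos: [0.5724, -0.2203, 0.2013]
eef_rot: [-3.139, -0.001, 1.403]
force: [0.3, 1.1, -1.4]
grip_width: 0.0135
grip_force: 19.9
```

```bash
python3 to.py .45 0 .203 80.4; python3 - <<'E'
from h import *
for n in("top","side"):
    im,d=camera(n); P=cloud(n,d); o=np.array(ctrl.get_obs()["ee_pos"])
    cv2.imwrite(f"pics/{n}1.png",cv2.resize(im[100:340,180:440],None,fx=2,fy=2,interpolation=cv2.INTER_CUBIC))
    for q in("shot_glass0","miniature0","corkscrew","ice_scoop","coaster_stack"):
        print(n,q,[np.round(onplane(n,r["location"],0)[:2],3).tolist() for r in finder.pinpoint(n,q) if r["conf"]>.4])
    m=(np.hypot(P[...,0]-o[0],P[...,1]-o[1])<.08)&(P[...,2]>.115)&(P[...,2]<.2)&(d>0); q=P[m]
    print(n,len(q),np.round(q.mean(0),3),np.round(np.percentile(q,[2,98],0),3).tolist())
E
```

```text
t 6.2 p [ 0.5724 -0.2203  0.2013] yaw 80.38 q1,q6 [-0.43 -0.26] F [ 0.3  1.1 -1.4] w 0.0135 gf 19.9
shift [ 0.9836 -0.7871 -0.0084] turn -0.0 rows>= 6.0
top shot_glass0 [[0.704, -0.047], [0.586, 0.481], [0.616, 0.369]]
top miniature0 [[0.7, 0.046], [0.486, 0.41]]
top corkscrew [[0.38, 0.255]]
top ice_scoop [[0.722, -0.229]]
top coaster_stack [[0.376, -0.405]]<stdin>:8: RuntimeWarning: Mean of empty slice.
  ret = um.true_divide(
Traceback (most recent call last):
IndexError: index -1 is out of bounds for axis 0 with size 0
```

```bash
python3 - <<'E'
from h import *
im,d=camera("side"); P=cloud("side",d); o=np.array(ctrl.get_obs()["ee_pos"])
cv2.imwrite("pics/side1.png",cv2.resize(im[130:330,180:440],None,fx=3,fy=3,interpolation=cv2.INTER_CUBIC))
m=(np.hypot(P[...,0]-o[0],P[...,1]-o[1])<.08)&(P[...,2]>.09)&(P[...,2]<.2)&(d>0); q=P[m]
print(len(q),np.round(np.percentile(q,[2,50,98],0),3).tolist() if len(q) else 0)
im=cv2.imread("pics/top0.png"); cv2.imwrite("pics/hub.png",cv2.resize(im[140:230,175:275],None,fx=6,fy=6,interpolation=cv2.INTER_CUBIC))
E
python3 to.py .45 .05 .203 80.4
```

```text
554 [[0.559, -0.262, 0.136], [0.57, -0.243, 0.179], [0.601, -0.193, 0.199]]
t 6.55 p [ 0.5728 -0.2205  0.2026] yaw 80.38 q1,q6 [-0.43 -0.26] F [-0.3  0.2 -1.3] w 0.0137 gf 19.9
shift [ 1.2308 -0.8315 -0.002 ] turn -0.0 rows>= 6.0
```

View pics/side1.png

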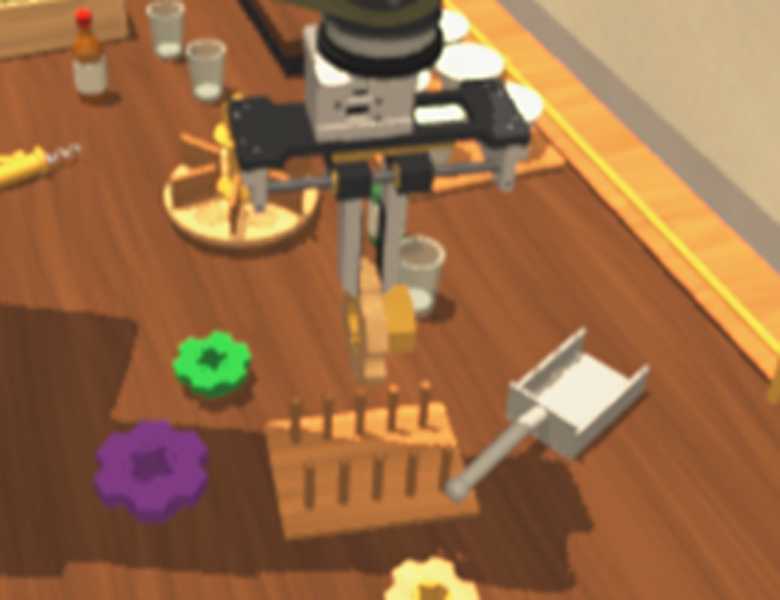

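View pics/hub.png

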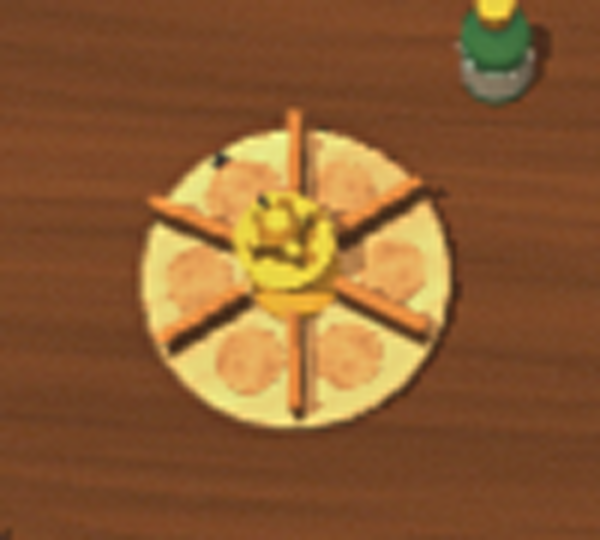

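The wheel is held by its top rim with the collar pointing away from the robot, clear of the dowels. The deck's black mark is at px (212,166.7) and the spline mark at (218.8,173.7), with the deck centre near (224.5,186.5).

carry_out --motion '[[[0.616,-0.416,0],0],[[0.616,-0.416,0],0],[[0.616,-0.416,0],0],[[0.616,-0.416,0],0],[[0.616,-0.416,0],0]]'

```text
time_s: 7.05
ee_pos: [0.5115, -0.0846, 0.2036]
eef_rot: [3.141, 0.0, 1.405]
force: [0.6, -0.4, -2.5]
grip_width: 0.0138
grip_force: 20.0
```

carry_out --motion '[[[0.616,-0.416,0],0],[[0.616,-0.416,0],0],[[0.616,-0.416,0],0],[[0.616,-0.416,0],0],[[0.616,-0.416,0],0],[[0.616,-0.416,0],0]]'

```text
time_s: 7.65
ee_pos: [0.4508, 0.0491, 0.203]
eef_rot: [3.142, 0.0, 1.402]
force: [0.6, 0.4, -1.6]
grip_width: 0.0139
grip_force: 20.0
```

```bash
python3 to.py .45 .05 .09 80.4; python3 - <<'E'
from h import *
c=lambda u,v:(175+(u+.5)/6-.5,140+(v+.5)/6-.5)
dm=onplane("top",c(222,160),.026); 
d=np.load("topd.npy");im=cv2.imread("pics/top0.png");P=cloud("top",d)
# deck: yellow-ish points z .02-.033 
m=(np.abs(P[...,2]-.026)<.006)&(np.hypot(P[...,0]-.587,P[...,1]-.133)<.1)&(d>0)
q=P[m][:,:2].astype(np.float32); h=cv2.convexHull(q); ce,r=cv2.minEnclosingCircle(q); el=cv2.fitEllipse(h)
print("deck circ",ce,r,"ell",el); 
C=np.array(el[0]); print("mark",dm[:2],"yaw",np.degrees(np.arctan2(*(dm[:2]-C)[::-1])),"r",np.linalg.norm(dm[:2]-C))
for z in(.124,): 
    s=onplane("top",c(263,202),z); print("spl",s[:2],"yaw",np.degrees(np.arctan2(*(s[:2]-C)[::-1])),np.linalg.norm(s[:2]-C))
tips=[onplane("top",c(*t),.064)[:2] for t in((294,112),(424,183),(432,330),(298,410),(170,343),(153,202))]
a=np.array([np.degrees(np.arctan2(*(t-C)[::-1])) for t in tips]);print("part",a.round(1),"rad",np.round([np.linalg.norm(t-C) for t in tips],3))
# hub height band
m=(np.abs(P[...,2]-.096)<.004)&(np.hypot(P[...,0]-.587,P[...,1]-.133)<.05)&(d>0)
q=P[m][:,:2]; print("shoulder",len(q),q.mean(0),cv2.minEnclosingCircle(q.astype(np.float32)))
# wheel bottom in side view
im,d=camera("side"); P=cloud("side",d); o=np.array(ctrl.get_obs()["ee_pos"])
m=(np.hypot(P[...,0]-o[0],P[...,1]-o[1])<.075)&(P[...,2]>.06)&(P[...,2]<.23)&(d>0); q=P[m]
print(len(q),np.round(np.percentile(q,[0,1,3,50],0),3).tolist())
E
```

```text
t 7.65 p [0.4508 0.0491 0.203 ] yaw 80.31 q1,q6 [0.03 0.2 ] F [ 0.6  0.4 -1.6] w 0.0139 gf 20.0
shift [ 0.0039 -0.0045  0.5648] turn -0.0003 rows>= 3.0
deck circ (0.5870756506919861, 0.14131252467632294) 0.07828713953495026 ell ((0.586747407913208, 0.14172782003879547), (0.1539956033229828, 0.15526887774467468), 92.9683609008789)
mark [0.64528338 0.18504869] yaw 36.50413090194435 r 0.0728227883494972
spl [0.5980653  0.15038477] yaw 37.41204456020957 0.014249117902902045
part [   3.6  -55.7 -113.3 -172.   130.5   71.3] rad [0.075 0.076 0.079 0.076 0.072 0.074]
shoulder 111 [0.58309622 0.13971261] ((0.5869182348251343, 0.1411966234445572), 0.02400399185717106)
456 [[0.432, 0.005, 0.135], [0.433, 0.006, 0.141], [0.436, 0.007, 0.147], [0.455, 0.029, 0.19]]
```

carry_out --motion '[[[0,0,0.2],0],[[0,0,0.4],0],[[0,0,0.55],0],[[0,0,0.62],0],[[0,0,0.64],0],[[0,0,0.64],0],[[0,0,0.64],0]]'

```text
time_s: 8.4
ee_pos: [0.4505, 0.0493, 0.075]
eef_rot: [-3.142, 0.0, 1.401]
force: [-0.0, -0.2, -1.3]
grip_width: 0.0138
grip_force: 19.9
```

```bash
python3 to.py .45 .05 .071 80.4; python3 - <<'E'
from h import *
im,d=camera("side"); P=cloud("side",d); o=np.array(ctrl.get_obs()["ee_pos"])
m=(np.hypot(P[...,0]-o[0],P[...,1]-o[1])<.06)&(P[...,2]>.003)&(P[...,2]<.12)&(d>0); q=P[m]
print(len(q),np.round(np.percentile(q,[0,1,3,50],0),3).tolist())
cv2.imwrite("pics/side2.png",cv2.resize(im[130:280,180:360],None,fx=4,fy=4,interpolation=cv2.INTER_CUBIC))
E
```

```text
t 8.4 p [0.4505 0.0493 0.075 ] yaw 80.29 q1,q6 [0.03 0.2 ] F [-0.  -0.2 -1.3] w 0.0138 gf 19.9
shift [ 0.0032 -0.0031  0.0199] turn -0.0003 rows>= 1.0
439 [[0.431, 0.002, 0.011], [0.432, 0.006, 0.016], [0.434, 0.007, 0.024], [0.454, 0.033, 0.066]]
```

View pics/side2.png

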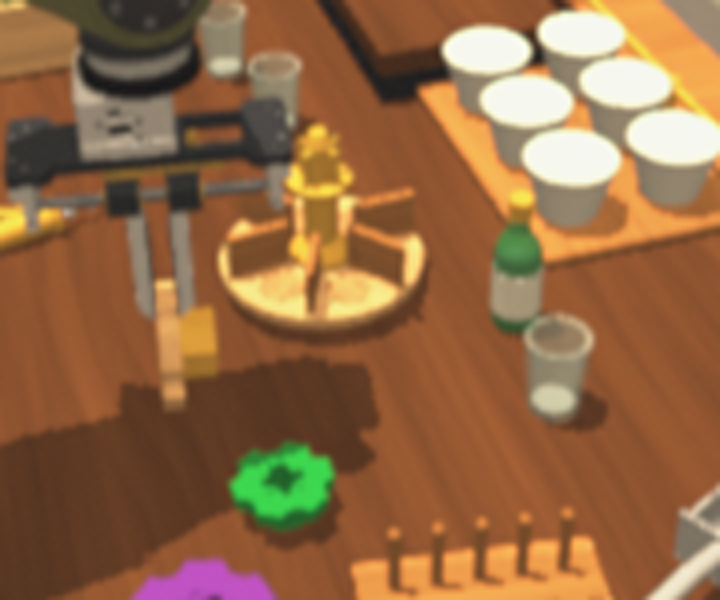

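The wheel hangs upright just above the shelf with clear room around it. I'll lower it in small steps until it touches.

carry_out --motion '[[[0,0,0.01],0],[[0,0,0.01],0],[[0,0,0.01],0]]'

```text
time_s: 8.75
ee_pos: [0.4515, 0.0498, 0.0747]
eef_rot: [3.138, -0.0, 1.402]
force: [-2.0, -1.6, 17.2]
grip_width: 0.0139
grip_force: 20.1
```

carry_out --motion '[[[0,0,0.01],0],[[0,0,0.01],0],[[0,0,0.01],0]]'

```text
time_s: 9.05
ee_pos: [0.4523, 0.0499, 0.0737]
eef_rot: [3.136, -0.001, 1.403]
force: [-1.9, -0.3, 27.6]
grip_width: 0.0141
grip_force: 20.4
```

carry_out --motion '[[[0,0,0.01],0],[[0,0,0.01],0],[[0,0,0.01],0]]'

```text
time_s: 9.35
ee_pos: [0.4525, 0.05, 0.0719]
eef_rot: [3.135, -0.001, 1.403]
force: [-3.5, -0.2, 30.9]
grip_width: 0.0143
grip_force: 20.4
```

carry_out --motion '[[[0,0,-0.01],0],[[0,0,-0.014],0],[[0,0,-0.014],0]]'

```text
time_s: 9.65
ee_pos: [0.4504, 0.05, 0.0722]
eef_rot: [3.141, -0.0, 1.403]
force: [0.3, -0.4, 8.0]
grip_width: 0.0139
grip_force: 19.9
```

carry_out --motion '[[[0,0,0],0],[[0,0,0],0],[[0,0,0],0],[[0,0,0],0],[[0,0,0],0],[[0,0,0],0]]' --hand 0.36

```text
time_s: 10.25
ee_pos: [0.45, 0.0502, 0.0718]
eef_rot: [-3.141, 0.0, 1.403]
force: [0.8, 0.5, 0.2]
grip_width: 0.0302
grip_force: 0.1
```

```bash
python3 to.py .40 .05 .075 80.4; python3 - <<'E'
from h import *
im,d=camera("side"); P=cloud("side",d); o=np.array(ctrl.get_obs()["ee_pos"])
cv2.imwrite("pics/side3.png",cv2.resize(im[150:250,180:300],None,fx=5,fy=5,interpolation=cv2.INTER_CUBIC))
E
```

```text
t 10.25 p [0.45   0.0502 0.0718] yaw 80.39 q1,q6 [0.03 0.2 ] F [0.8 0.5 0.2] w 0.0302 gf 0.1
shift [-0.0429 -0.2462 -0.016 ] turn -0.0 rows>= 2.0
```

View pics/side3.png

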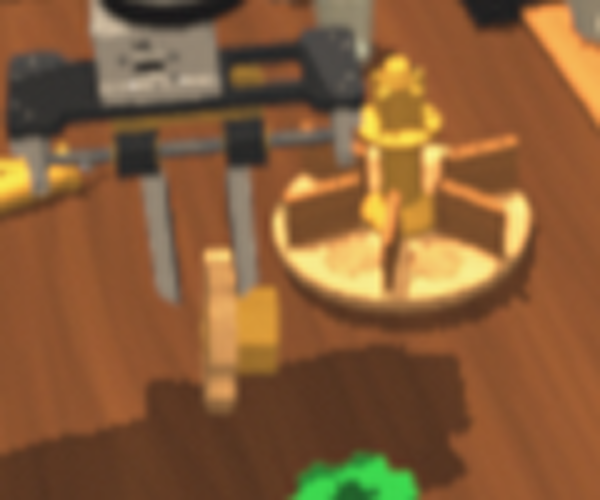

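The wheel leans on the collar-side finger, as I expected. Next I'll push its top toward the robot, past balance, with the tool slightly higher.

carry_out --motion '[[[0,-0.04,-0.025],0],[[0,-0.08,-0.03],0],[[0,-0.12,-0.03],0],[[0,-0.16,-0.03],0],[[0,-0.2,-0.03],0],[[0,-0.2,-0.03],0],[[0,-0.2,-0.03],0]]'

```text
time_s: 11.0
ee_pos: [0.4106, 0.0569, 0.078]
eef_rot: [3.141, -0.0, 1.403]
force: [0.1, 0.5, 0.2]
grip_width: 0.0303
grip_force: 0.0
```

```bash
python3 to.py .40 .05 .075 80.4; python3 - <<'E'
from h import *
im,d=camera("side"); P=cloud("side",d); o=np.array(ctrl.get_obs()["ee_pos"])
cv2.imwrite("pics/side4.png",cv2.resize(im[150:250,180:300],None,fx=5,fy=5,interpolation=cv2.INTER_CUBIC))
E
```

```text
t 11.0 p [0.4106 0.0569 0.078 ] yaw 80.39 q1,q6 [0.05 0.22] F [0.1 0.5 0.2] w 0.0303 gf 0.0
shift [-0.0431 -0.0466  0.0149] turn -0.0 rows>= 1.0
```

View pics/side4.png

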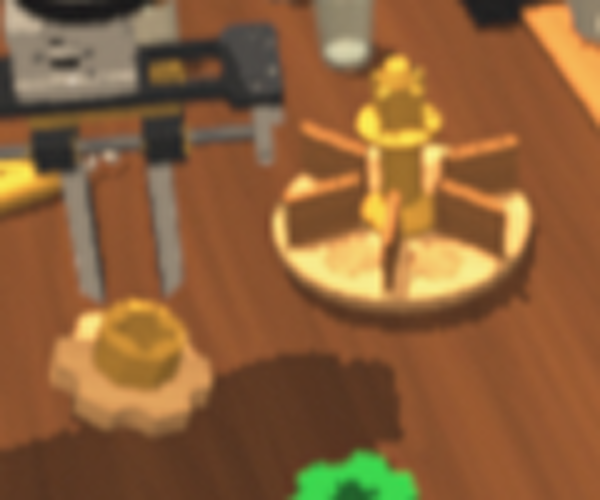

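The wheel fell flat with its collar up. I'll back off, open the fingers and measure it.

carry_out --motion '[[[0,0,-0.25],0],[[0,0,-0.5],0],[[-0.5,0,-0.6],0],[[-0.9,0,-0.6],0],[[-0.9,0.3,-0.6],0],[[-0.9,0.6,-0.6],0],[[-0.9,0.6,-0.6],0],[[-0.9,0.6,-0.6],0]]' --hand -1

```text
time_s: 11.85
ee_pos: [0.5015, -0.1435, 0.1959]
eef_rot: [-3.139, -0.0, 1.401]
force: [-0.2, -0.1, -0.2]
grip_width: 0.0903
grip_force: 0.0
```

```bash
cat > w.py <<'E'
from h import *
def loc(c0,z0=0,save=None):
    """collar top centre from depth, plus notch directions"""
    for n in("top","side"):
        im,d=camera(n); P=cloud(n,d)
        if save: cv2.imwrite(f"pics/{n}{save}.png",im)
        r=np.hypot(P[...,0]-c0[0],P[...,1]-c0[1])
        for lo,hi,rr,s in((.031,.045,.06,"collar"),(.009,.019,.07,"face")):
            q=P[(P[...,2]>z0+lo)&(P[...,2]<z0+hi)&(r<rr)&(d>0)]
            if len(q)<15: print(n,s,len(q)); continue
            c,R_=cv2.minEnclosingCircle(q[:,:2].astype(np.float32)); print(n,s,len(q),"c",np.round(c,4),"r",round(R_,4),"z",round(np.median(q[:,2]),4))
        for q,z in(("collar_top",.038),("neck_wheel",0),("wide_notch",.007)):
            for x in finder.pinpoint(n,q):
                p=onplane(n,x["location"],z0+z)[:2]
                if np.hypot(*(p-c0))<.06: print(n,q,round(x["conf"],2),np.round(p,4))
if __name__=="__main__":
    loc(np.array([.40,.06]),0,"5")
    im=cv2.imread("pics/top5.png"); u,v=proj("top",[.40,.06,.02])[0].astype(int)
    print(u,v); cv2.imwrite("pics/top5c.png",cv2.resize(im[v-30:v+30,u-30:u+30],None,fx=10,fy=10,interpolation=cv2.INTER_CUBIC))
E
python3 w.py
```

```text
top collar 129 c [0.3988 0.0602] r 0.0242 z 0.0387
top face 366 c [0.3983 0.0599] r 0.0439 z 0.0142
top collar_top 0.57 [0.3879 0.055 ]
top neck_wheel 0.55 [0.4003 0.0573]
top wide_notch 0.61 [0.4048 0.0898]
side collar 124 c [0.3981 0.0562] r 0.0245 z 0.0356
side face 292 c [0.3966 0.0553] r 0.0453 z 0.0123
side collar_top 0.68 [0.4092 0.0701]
side neck_wheel 0.59 [0.4038 0.0527]
side wide_notch 0.95 [0.3971 0.1037]
246 249
```

View pics/top5c.png

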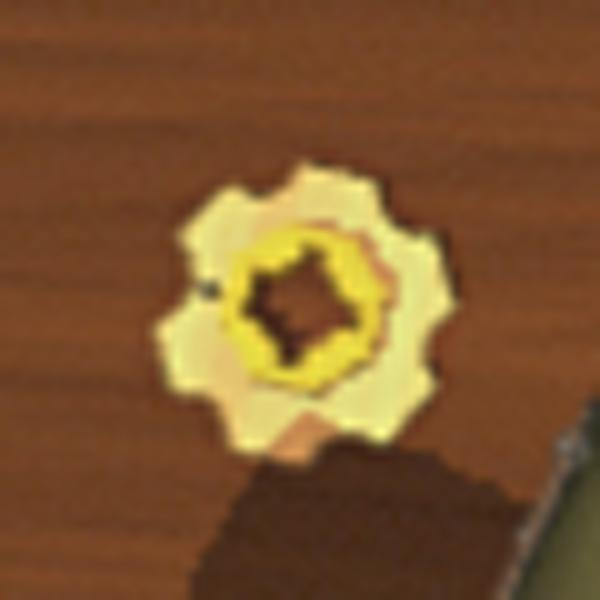

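The wheel lies flat with its collar up. The black dot, marking the wide notch, is at crop (210,290), left of the centre, toward +y.

```bash
python3 - <<'E'
from h import *
im=cv2.imread("pics/top5.png")
d5=None
c=lambda u,v:(216+(u+.5)/10-.5,219+(v+.5)/10-.5)
ang=lambda a,b:round(np.degrees(np.arctan2(*(a-b)[:2][::-1])),1)
dot=onplane("top",c(210,290),.014); ctr=np.array([.3984,.0600])
print("dot yaw",ang(dot[:2],ctr),np.hypot(*(dot[:2]-ctr)))
# bore groove tips on collar top z=.038
g=[onplane("top",c(*t),.038)[:2] for t in((312,240),(362,320),(290,365),(245,295))]
print("grooves",ang(g[0],g[2]),ang(g[3],g[1]),"mid",np.mean(g,0).round(4))
# corners of flats, z=.014
f=[onplane("top",c(*t),.014)[:2] for t in((180,237),(232,187),(303,165),(378,185),(435,235),(455,305),(432,388),(390,440),(300,462),(237,452),(170,385),(157,328))]
print("flats facing",[ (ang((f[i]+f[i+1])/2,ctr)) for i in range(0,12,2)], np.mean(f,0))
# side hub
n="side"; d=np.load("sided.npy");P=cloud(n,d)
for z,t,rr in((.026,.006,.1),(.096,.004,.05)):
    for dz in(0,-.0025):
        m=(np.abs(P[...,2]-z-dz)<t)&(np.hypot(P[...,0]-.587,P[...,1]-.137)<rr)&(d>0);q=P[m][:,:2].astype(np.float32)
        print("side hub",z,len(q),cv2.minEnclosingCircle(q))
    
E
python3 to.py .3985 .059 .1 80
```

```text
dot yaw 79.6 0.029392568620618603
grooves -5.6 82.1 mid [0.399  0.0603]
flats facing [np.float64(48.4), np.float64(-9.6), np.float64(-68.1), np.float64(-128.9), np.float64(169.7), np.float64(110.4)] [0.39879133 0.05998266]
side hub 0.026 643 ((0.5870454907417297, 0.13603201508522034), 0.0797077938914299)
side hub 0.026 635 ((0.5870454907417297, 0.13603201508522034), 0.0797077938914299)
side hub 0.096 74 ((0.5860456824302673, 0.13534101843833923), 0.02450060285627842)
side hub 0.096 79 ((0.5860456824302673, 0.13534101843833923), 0.02450060285627842)
t 12.25 p [ 0.4985 -0.1401  0.1985] yaw 80.42 q1,q6 [-0.34 -0.18] F [ 0.9  0.4 -0.3] w 0.0938 gf 0.0
shift [ 0.8985 -0.6589  0.4925] turn 0.0012 rows>= 5.0
```

carry_out --motion '[[[0.894,-0.66,0.3],0.251],[[0.894,-0.66,0.3],0.251],[[0.894,-0.66,0.3],0.251],[[0.894,-0.66,0.3],0.251],[[0.894,-0.66,0.3],0.251],[[0.894,-0.66,0.3],0.251],[[0.894,-0.66,0.3],0.251],[[0.894,-0.66,0.3],0.251],[[0.894,-0.66,0.3],0.251],[[0.894,-0.66,0.3],0.251],[[0.894,-0.66,0.3],0.251],[[0.894,-0.66,0.3],0.251]]'

```text
time_s: 13.45
ee_pos: [0.3983, 0.0579, 0.1382]
eef_rot: [-3.141, -0.001, -0.176]
force: [-0.9, -0.5, 0.5]
grip_width: 0.094
grip_force: 0.0
```

```bash
python3 to.py .398 .058 .019 -9.8
```

```text
t 13.45 p [0.3983 0.0579 0.1382] yaw -10.06 q1,q6 [0.05 1.8 ] F [-0.9 -0.5  0.5] w 0.094 gf 0.0
shift [-1.80e-03 -2.00e-04  5.96e-01] turn -0.0007 rows>= 3.0
```

carry_out --motion '[[[0,0,0.25],0],[[0,0,0.45],0],[[0,0,0.55],0],[[0,0,0.595],0],[[0,0,0.595],0],[[0,0,0.595],0]]'

```text
time_s: 14.05
ee_pos: [0.3992, 0.0578, 0.0199]
eef_rot: [-3.141, -0.002, -0.173]
force: [0.3, -1.1, 1.0]
grip_width: 0.0944
grip_force: 0.0
```

carry_out --motion '[[[0,0,0],0],[[0,0,0],0],[[0,0,0],0],[[0,0,0],0],[[0,0,0],0],[[0,0,0],0],[[0,0,0],0],[[0,0,0],0],[[0,0,0],0],[[0,0,0],0]]' --hand 1 --force 8

```text
time_s: 15.05
ee_pos: [0.3985, 0.0577, 0.0189]
eef_rot: [3.142, 0.0, -0.174]
force: [-0.0, -0.7, 0.8]
grip_width: 0.046
grip_force: 8.0
```

carry_out --motion '[[[0,0,0],0],[[0,0,0],0],[[0,0,0],0],[[0,0,0],0],[[0,0,0],0],[[0,0,0],0]]' --hand -1

```text
time_s: 15.65
ee_pos: [0.3985, 0.0577, 0.0188]
eef_rot: [-3.142, -0.0, -0.174]
force: [1.0, -0.4, -0.6]
grip_width: 0.0907
grip_force: 0.0
```

carry_out --motion '[[[0,0,-0.2],0],[[0,0,-0.2],0],[[0,0,-0.2],0]]'

```text
time_s: 15.95
ee_pos: [0.3989, 0.0577, 0.0592]
eef_rot: [-3.141, -0.002, -0.174]
force: [0.2, 0.0, -0.5]
grip_width: 0.0939
grip_force: 0.0
```

```bash
python3 to.py .3983 .0579 .019 80.2
```

```text
t 15.95 p [0.3989 0.0577 0.0592] yaw -9.97 q1,q6 [0.05 1.8 ] F [ 0.2  0.  -0.5] w 0.0939 gf 0.0
shift [-0.0031 -0.0003  0.2012] turn -0.2505 rows>= 11.0
```

carry_out --motion '[[[0,0,0],-0.25],[[0,0,0],-0.25],[[0,0,0],-0.25],[[0,0,0],-0.25],[[0,0,0],-0.25],[[0,0,0],-0.25],[[0,0,0],-0.25],[[0,0,0],-0.25],[[0,0,0],-0.25],[[0,0,0],-0.25],[[0,0,0],-0.25],[[0,0,0],-0.25]]'

```text
time_s: 17.15
ee_pos: [0.398, 0.0577, 0.058]
eef_rot: [-3.14, 0.0, 1.398]
force: [-0.2, -0.9, 1.2]
grip_width: 0.0941
grip_force: 0.0
```

carry_out --motion '[[[0,0,0.1],0],[[0,0,0.2],0],[[0,0,0.2],0],[[0,0,0.2],0],[[0,0,0.2],0]]'

```text
time_s: 17.65
ee_pos: [0.3989, 0.0578, 0.0195]
eef_rot: [3.141, -0.0, 1.396]
force: [0.3, 0.6, -0.3]
grip_width: 0.0936
grip_force: 0.0
```

carry_out --motion '[[[0,0,0],0],[[0,0,0],0],[[0,0,0],0],[[0,0,0],0],[[0,0,0],0],[[0,0,0],0],[[0,0,0],0],[[0,0,0],0],[[0,0,0],0],[[0,0,0],0]]' --hand 1 --force 20

```text
time_s: 18.65
ee_pos: [0.3984, 0.0577, 0.0188]
eef_rot: [-3.141, 0.0, 1.397]
force: [-2.5, -0.5, 2.1]
grip_width: 0.0462
grip_force: 20.0
```

```bash
python3 to.py .3983 .0579 .18 36.9; python3 w.py|grep -v notch
```

```text
t 18.65 p [0.3984 0.0577 0.0188] yaw 80.02 q1,q6 [0.05 0.23] F [-2.5 -0.5  2.1] w 0.0462 gf 20.0
shift [ 7.000e-04 -8.000e-04 -8.059e-01] turn 0.1198 rows>= 6.0
top collar 0
top face 7
side collar 168 c [0.3998 0.0556] r 0.0352 z 0.0357
side face 252 c [0.3978 0.0541] r 0.0445 z 0.0121
side collar_top 0.96 [0.4   0.066]
side neck_wheel 0.96 [0.3995 0.0511]
246 249
```

carry_out --motion '[[[0,0,-0.1],0],[[0,0,-0.35],0],[[0,0,-0.6],0],[[0,0,-0.8],0],[[0,0,-0.8],0],[[0,0,-0.8],0]]'

```text
time_s: 19.65
ee_pos: [0.3986, 0.0577, 0.1787]
eef_rot: [3.14, -0.0, 1.397]
force: [0.0, 0.3, -3.3]
grip_width: 0.0459
grip_force: 20.0
```

carry_out --motion '[[[0.14,0.21,0],0.02],[[0.28,0.43,0],0.04],[[0.42,0.64,0],0.06],[[0.561,0.859,0],0.08],[[0.561,0.859,0],0.1],[[0.561,0.859,0],0.1195],[[0.561,0.859,0],0.1195],[[0.561,0.859,0],0.1195]]'

```text
time_s: 20.45
ee_pos: [0.5867, 0.1383, 0.1772]
eef_rot: [-3.141, 0.002, 0.649]
force: [-0.9, -0.2, -1.9]
grip_width: 0.0459
grip_force: 20.0
```

```bash
python3 to.py .5871 .1384 .155 37; python3 - <<'E'
from h import *
im,d=camera("side"); P=cloud("side",d)
cv2.imwrite("pics/side6.png",cv2.resize(im[110:230,190:330],None,fx=5,fy=5,interpolation=cv2.INTER_CUBIC))
for n in("side","top"):
  if n=="top": camera(n)
  for q in("hub_tip","wide_notch"): print(n,q,[(np.round(onplane(n,x["location"],.136 if q=="hub_tip" else .167)[:2],3),round(x["conf"],2)) for x in finder.pinpoint(n,q)])
E
```

```text
t 20.45 p [0.5867 0.1383 0.1772] yaw 37.21 q1,q6 [0.17 1.09] F [-0.9 -0.2 -1.9] w 0.0459 gf 20.0
shift [0.002  0.001  0.1111] turn 0.0006 rows>= 1.0
side hub_tip [(array([0.586, 0.14 ]), 0.55)]
side wide_notch [(array([ 0.38 , -0.321]), 0.9), (array([ 0.543, -0.431]), 0.74), (array([0.611, 0.153]), 0.56), (array([ 0.462, -0.2  ]), 0.55)]
top hub_tip []
top wide_notch [(array([ 0.471, -0.041]), 0.84), (array([ 0.371, -0.186]), 0.64), (array([ 0.568, -0.306]), 0.54), (array([0.363, 0.232]), 0.15)]
```

View pics/side6.png

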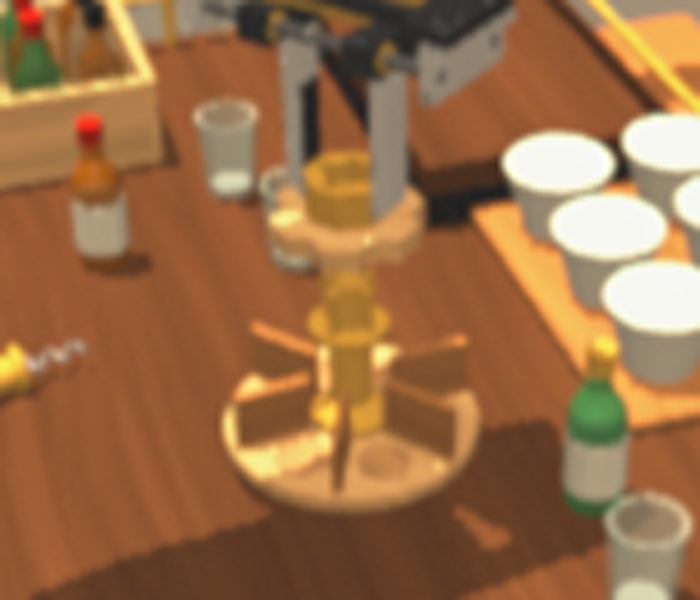

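The wheel is level and above the hub axis, so I'll lower it and watch the force.

carry_out --motion '[[[0.001,0,0.06],0],[[0.001,0,0.12],0],[[0.001,0,0.15],0],[[0.001,0,0.17],0],[[0.001,0,0.19],0],[[0.001,0,0.19],0],[[0.001,0,0.19],0]]'

```text
time_s: 21.45
ee_pos: [0.5871, 0.1386, 0.1407]
eef_rot: [-3.141, 0.001, 0.646]
force: [-3.0, 0.6, -3.3]
grip_width: 0.0457
grip_force: 20.0
```

carry_out --motion '[[[0,0,0.02],0],[[0,0,0.04],0],[[0,0,0.04],0]]'

```text
time_s: 21.75
ee_pos: [0.587, 0.1387, 0.1326]
eef_rot: [-3.141, 0.001, 0.646]
force: [-4.4, 1.5, -4.0]
grip_width: 0.0454
grip_force: 20.0
```

carry_out --motion '[[[0,0,0.02],0],[[0,0,0.04],0],[[0,0,0.06],0],[[0,0,0.08],0],[[0,0,0.083],0],[[0,0,0.083],0]]'

```text
time_s: 22.35
ee_pos: [0.587, 0.1387, 0.1163]
eef_rot: [-3.141, 0.001, 0.646]
force: [-5.2, 1.5, -1.4]
grip_width: 0.0457
grip_force: 20.0
```

carry_out --motion '[[[0,0,0.01],0],[[0,0,0.012],0],[[0,0,0.012],0]]'

```text
time_s: 22.65
ee_pos: [0.5871, 0.1387, 0.1148]
eef_rot: [-3.141, 0.0, 0.646]
force: [-10.1, -0.5, 7.3]
grip_width: 0.046
grip_force: 20.0
```

carry_out --motion '[[[0,0,0],0],[[0,0,0],0],[[0,0,0],0],[[0,0,0],0],[[0,0,0],0],[[0,0,0],0],[[0,0,0],0]]' --hand -0.4

```text
time_s: 23.35
ee_pos: [0.5874, 0.1386, 0.1138]
eef_rot: [3.142, -0.0, 0.646]
force: [-0.1, -0.1, 0.4]
grip_width: 0.0655
grip_force: 0.0
```

carry_out --motion '[[[0,0,-0.2],0],[[0,0,-0.4],0],[[0,0,-0.6],0],[[-0.9,0,-0.6],0],[[-0.9,0,-0.6],0],[[-0.9,0,-0.6],0],[[-0.9,0,-0.6],0],[[-0.9,0,-0.6],0]]'

```text
time_s: 24.15
ee_pos: [0.4418, 0.0288, 0.2345]
eef_rot: [3.141, -0.001, 0.644]
force: [0.1, -0.3, 0.5]
grip_width: 0.0658
grip_force: 0.0
```

```bash
python3 - <<'E'
from w import *
loc(np.array([.587,.1384]),.096,"7")
im=cv2.imread("pics/side7.png");cv2.imwrite("pics/side7c.png",cv2.resize(im[90:340,150:410],None,fx=2.4,fy=2.4,interpolation=cv2.INTER_CUBIC))
for q in("shot_glass0","miniature0","corkscrew","ice_scoop","coaster_stack"):
        print(q,[np.round(onplane("top",r["location"],0)[:2],3).tolist() for r in finder.pinpoint("top",q) if r["conf"]>.4])
E
python3 to.py .4 .1 .2 37
```

```text
top collar 188 c [0.5888 0.141 ] r 0.0247 z 0.1341
top face 289 c [0.5888 0.1417] r 0.044 z 0.1105
top collar_top 0.61 [0.5832 0.1389]
top neck_wheel 0.85 [0.5936 0.1356]
top neck_wheel 0.52 [0.5966 0.1391]
top wide_notch 0.74 [0.6139 0.1634]
side collar 122 c [0.587  0.1376] r 0.0265 z 0.1317
side face 232 c [0.5871 0.1352] r 0.0444 z 0.108
side collar_top 0.8 [0.5892 0.1607]
side neck_wheel 0.63 [0.5809 0.1395]
side wide_notch 0.67 [0.6132 0.1557]
shot_glass0 [[0.59, 0.482], [0.706, -0.055], [0.607, 0.361]]
miniature0 [[0.479, 0.409], [0.705, 0.053]]
corkscrew [[0.379, 0.263]]
ice_scoop [[0.731, -0.228]]
coaster_stack [[0.38, -0.405]]
t 24.8 p [0.4437 0.0304 0.2338] yaw 37.02 q1,q6 [-0.01  0.91] F [-0.5  1.   0.9] w 0.0658 gf 0.0
shift [ 0.0353 -0.4095  0.1688] turn 0.0 rows>= 2.0
```

View pics/side7c.png

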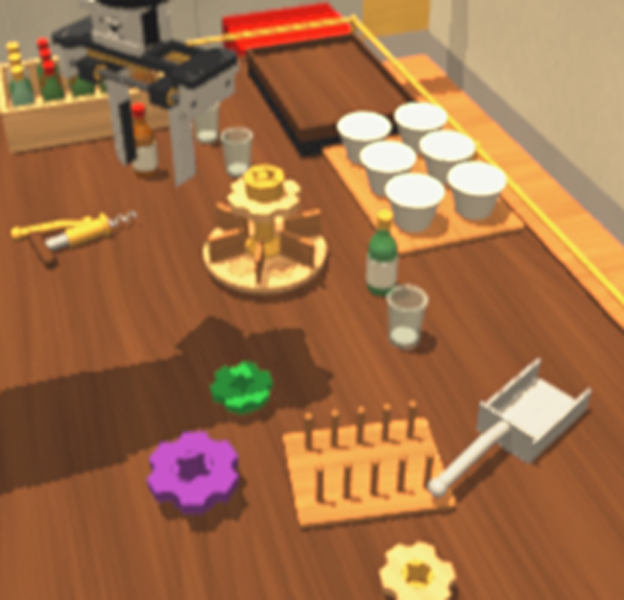

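The wheel sits fully home: the collar top is at about 0.134 m and the wheel's upper face at 0.110 m, with the underside at the 0.096 m seat. It is level and centred, and everything else is where it was.

```bash
python3 -c "
from station import ctrl
print(ctrl.hand_in())"
```

```text
the job is handed in; nothing more can be done
None
```

The neck wheel was laid flat on the shelf, collar up, and let go; it now sits fully home on the hub, wide groove over the master spline. It is released, nothing else in the scene moved noticeably, and the job is handed in; the hand-in returned no verdict.

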